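Line up capacitors by height on the sorting rail

ROBOT

A 6-joint arm with a two-finger parallel gripper is mounted at the origin on the work surface. World frame = base frame: x ahead of the robot, y to its left, z up, the work surface at z = 0. Lengths are in mm, angles in rad, forces in N, time in s.
With the tool pointing down it reaches from about 350 to 775 mm from the base axis. Payload 7.3 kg.
Tool frame: the origin (TCP) lies on the centre line of the jaws, within the pads' length; the fingertips stand 22 mm ahead of it and the grasp point (between the pads) lies 3 mm ahead of it (bot.finger_overhang is the distance from the TCP to the fingertips, in mm); y points along the fingers, z is the direction in which the jaws open and shut, and the axes are right-handed (so a half turn about y gives the same grasp; the last joint's range is limited). The gripper opens to 92 mm and grips with 3 to 60 N. Pads are 19 mm wide; open, the fingers measure 130 mm over their backs; the gripper's body (75 mm by 190 mm) begins 47 mm behind the grasp point.
Start: joints at [1.015, 0.342, 1.524, -0, 1.275, -0.146], TCP at [209.16, 481.554, 248.741] pointing down, gripper open.
Joint ranges: [-2.53, 2.53], [-0.77, 2.02], [0.04, 2.7], [-1, 4.14], [0.28, 2.66], [-3.11, 3.11]. Speed limits (rad/s): [2.57, 2.57, 3.14, 3.14, 3.14, 3.14].

INTERFACE

Orientations are given as [roll, pitch, yaw] about the fixed x, y, z axes, in that order (R = Rz(yaw) Ry(pitch) Rx(roll)).
In Python, from plant import bot, viewer, find_in, spot_point gives the robot as it stands.
- The arm moves only by the tool send_rows, never from a script. Its argument "moves" is a list of rows, each a list of 3 entries, a list of its own where there are three numbers: the shift along the tool's x, y, z in mm, then the turn, a rotation vector about the tool's x, y, z in degrees, then the finger opening in mm, from 0 to 91.8. A call has 1 to 20 rows; each row shifts and turns the pose as measured when the row begins, along the tool's axes as they then stand; what a row does not reach is not made up. A row lasts 1/8 s, in which the tool goes at most 62.5 mm and 10.7 degrees, less where a joint would pass 70% of its speed; a pose out of reach is approached as far as the arm can. A call with a gripper value outside its range is refused whole. The fingers move at their own pace and stop on an object; the grip force is fixed at half the most. Time passes only in rows, so rows that do not move let the fingers close. It gives the time, the measured TCP pose, the force and the opening at its end, in the units of the state.
- bot.get_obs(): the state, without advancing time (a new reading comes with each control period).
- viewer.capture(name): name is "scene" or "top" or "wrist"; returns the picture (384x512x3 uint8, blue, green, red); there is no depth.
- viewer.camera_model(name): a dict with "fx", "fy", "cx", "cy" (pixels), "rvec" (rotation vector, rad) and "tvec" (3), from world to camera coordinates, as OpenCV has them. Camera axes: x right, y down, z forward; pixel columns grow to the right and rows downward; lengths in mm; the calibration is good to about 2 mm. A picture is of the moment at which its call begins: read the wrist's pose just before it. camera_model takes no time and is no camera call; for the wrist camera it gives the pose at the moment of the call.
- bot.close_job(): hands the job in, once; it reports no verdict.
Trained networks look in the newest picture that a camera, given by its name, has taken for a name from the list of things; names that differ only in an ending like _2 or _b are one class to them, and where a whole thing is asked for, a point or a joint stands for the part that bears it (a point fixed in the world has none). Each returns a list of dicts, best first, with "conf" (0 to 1); they miss things now and then, are a little off and sometimes report something else, mostly with a low value. They report only what shows in the picture. A call takes as long as a camera call.
- find_in(camera, thing): "extent" ([centre column, centre row, width, height] in pixels, round what is visible of it).
- spot_point(camera, thing): "point" ([column, row] in pixels: a listed point, or the origin of a listed thing).
The state is a dict: "time": time; "joint_positions": joint angles; "dq": joint speeds; "tau": joint torques, N m; "tool_pos": TCP position; "tcp_rot": TCP orientation; "contact_force": force on the tool from outside, world axes, zero at the start; "moment": the same for the moment, N m; "grip_width": finger opening in mm.
Only numpy, scipy, OpenCV 4.12 (cv2) and the standard library are available. Lean on these libraries where they do the work, as an engineer would, in place of code of your own. Each camera call takes 0.05 s, during which the arm holds its last target.

TASK

Stand the four capacitors in order of height on the white pads of the sorting rail, one upright in the middle of each pad: the tallest on the pad next to the orange end block, then stepping down to the shortest on the pad farthest from it. Do not knock any of them over, and leave them all released and standing still.

Things in the scene. Friction and masses are not known exactly. Their poses are not given: they have to be found in the camera images.
- cap_blue: loose tallest capacitor: an upright cylinder, blue sleeve with a white band near the top, 36 mm in diameter, 90 mm tall plus 4 mm terminal stubs (look only), 40 to 170 g. Origin: centre of its underside, z up. It starts standing on the table between robot and rail. Low tools (under 30 mm high) lie along x to its left and right; there is more room for fingers on its near and far (x) sides
- cap_green: loose second tallest capacitor: an upright cylinder, green sleeve with a white band near the top, 44 mm in diameter, 75 mm tall plus 4 mm terminal stubs (look only), 40 to 170 g. Origin: centre of its underside, z up. It starts standing on the table between robot and rail. Low tools (under 30 mm high) lie along x to its left and right; there is more room for fingers on its near and far (x) sides
- cap_red: loose third tallest capacitor: an upright cylinder, red sleeve with a white band near the top, 32 mm in diameter, 60 mm tall plus 4 mm terminal stubs (look only), 40 to 170 g. Origin: centre of its underside, z up. It starts standing on the table between robot and rail. Low tools (under 30 mm high) lie along x to its left and right; there is more room for fingers on its near and far (x) sides
- cap_black: loose shortest capacitor: an upright cylinder, black sleeve with a white band near the top, 40 mm in diameter, 45 mm tall plus 4 mm terminal stubs (look only), 40 to 170 g. Origin: centre of its underside, z up. It starts standing on the table between robot and rail. Low tools (under 30 mm high) lie along x to its left and right; there is more room for fingers on its near and far (x) sides
- pad_1: fixed white round pad with grey ring, 52 mm in diameter, 3 mm thick, end pad of the straight row 1-2-3-4, 72 to 88 mm apart, pad_1 at the right (-y) end. They lie on a fixed flat aluminium rail, 400 x 70 x 12 mm, roughly along y. Origin: centre of the pad's underside, 12 mm above the table; its top is 3 mm higher. x across the rail, y along it towards pad_4
- pad_2: fixed white round pad with grey ring, 52 mm in diameter, 3 mm thick, inner pad of the straight row 1-2-3-4, 72 to 88 mm apart, pad_1 at the right (-y) end. They lie on a fixed flat aluminium rail, 400 x 70 x 12 mm, roughly along y. Origin: centre of the pad's underside, 12 mm above the table; its top is 3 mm higher. x across the rail, y along it towards pad_4
- pad_3: fixed white round pad with grey ring, 52 mm in diameter, 3 mm thick, inner pad of the straight row 1-2-3-4, 72 to 88 mm apart, pad_1 at the right (-y) end. They lie on a fixed flat aluminium rail, 400 x 70 x 12 mm, roughly along y. Origin: centre of the pad's underside, 12 mm above the table; its top is 3 mm higher. x across the rail, y along it towards pad_4
- pad_4: fixed white round pad with grey ring, 52 mm in diameter, 3 mm thick, end pad of the straight row 1-2-3-4, 72 to 88 mm apart, pad_1 at the right (-y) end. They lie on a fixed flat aluminium rail, 400 x 70 x 12 mm, roughly along y. Origin: centre of the pad's underside, 12 mm above the table; its top is 3 mm higher. x across the rail, y along it towards pad_4
- marker: fixed orange block, 60 mm across the rail (x), 20 mm along it (y), 30 mm high, on the rail at either end (it varies: next to pad_1 or to pad_4), its centre 54 to 62 mm from that pad's centre. A grey block of the same size stands at the other end. Origin: centre of its underside, 12 mm above the table

How it is judged:
By the outcome, as a careful person would: the job done as asked, in the order asked, and still so for the second after the job is handed in, with the robot touching nothing.
It also fails if it takes over 109 s, if anything falls off the work surface, if the arm or the gripper's body presses on something with over 40 N, if the wrist force passes 120 N, or if a joint passes its speed limit or range.

## Working session

There is one attempt and no reset: what is moved stays moved. The work goes in short steps, Python scripts to look and compute and a tool call to move; the robot and the scene stay as the last step left them, time stands still between calls to the robot, and variables do not carry over. Pictures are saved under pics/ and viewed, and the job is handed in when it is done.

Besides the shell and the picture viewer there is one more tool, called after "Emit:" by a JSON object that holds its "name" and its "arguments", one argument or row to a line. send_rows: Moves the arm, as the interface text tells. Its arguments: {"type":"object","properties":{"moves":{"type":"array","items":{"type":"array"}}},"required":["moves"]}

```bash
ls; mkdir -p pics
python3 - <<'E'
from plant import bot, viewer, find_in, spot_point
import cv2
o=bot.get_obs();print(o)
for n in ("scene","top"):
    cv2.imwrite(f"pics/a_{n}.png",viewer.capture(n)); print(n,viewer.camera_model(n))
E
```

```text
pics
{'time': 0.0, 'joint_positions': array([ 1.01502804e+00,  3.42719592e-01,  1.52505126e+00,  1.48474150e-05,
        1.27542589e+00, -1.46011213e-01]), 'dq': array([ 0.00138279, -0.00017273, -0.00088303, -0.00084576, -0.0019381 ,
       -0.00109823]), 'tau': array([-8.71980683e-04, -4.31236231e+01, -2.44224018e+01,  7.18108658e-02,
        5.59470069e-02, -1.84706341e-04]), 'tool_pos': array([208.92247899, 481.20687993, 248.03462883]), 'tcp_rot': array([-1.57238128e+00,  2.47429580e-04, -4.09761603e-01]), 'contact_force': array([ 0.0932625 , -0.26738172,  0.04303394]), 'moment': array([-0.00750933, -0.00230764,  0.03216746]), 'grip_width': 92.26725773073373}
scene {'fx': 384.2242452513181, 'fy': 384.2242452513181, 'cx': 251.8639732146883, 'cy': 190.47260329423784, 'rvec': array([ 0.93974031,  2.67875464, -0.82638118]), 'tvec': array([ 406.21618226, -265.59003553, 1188.79964486])}
top {'fx': 352.9030434723457, 'fy': 352.9030434723457, 'cx': 258.64564524729064, 'cy': 189.9322549491943, 'rvec': array([ 2.12683186, -2.18313806,  0.15573879]), 'tvec': array([  3.67577755, 562.76741227, 778.61280784])}
```

View pics/a_scene.png

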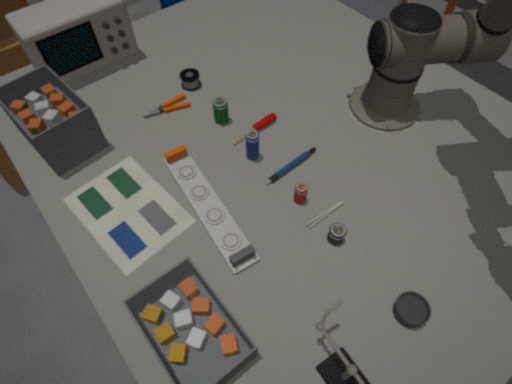

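View pics/a_top.png

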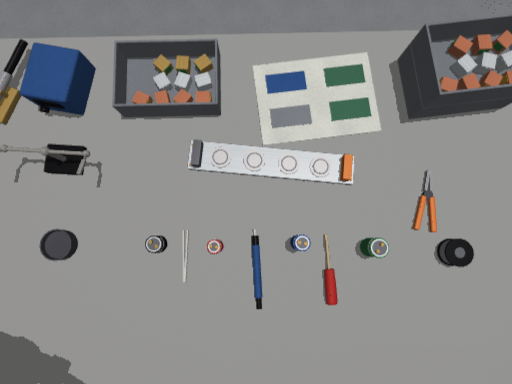

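The orange block is at the right-hand (-y) end, so the order is blue→pad_1, green→pad_2, red→pad_3 and black→pad_4. The top view shows the caps at about black (154,244), red (214,246), blue (300,243) and green (376,248). The pads are at about x = 220, 254, 289 and 320. Next I'll measure them.

```bash
cat > h.py <<'E'
from plant import bot, viewer, find_in, spot_point
import cv2, numpy as np
def ray(m,u,v):
    R,_=cv2.Rodrigues(np.array(m['rvec'])); t=np.array(m['tvec'])
    d=R.T@np.array([(u-m['cx'])/m['fx'],(v-m['cy'])/m['fy'],1]); return -R.T@t,d
def back(m,u,v,z):
    c,d=ray(m,u,v); return c+d*(z-c[2])/d[2]
def proj(m,p):
    R,_=cv2.Rodrigues(np.array(m['rvec'])); q=R@np.array(p,float)+m['tvec']
    return np.array([m['fx']*q[0]/q[2]+m['cx'],m['fy']*q[1]/q[2]+m['cy']])
E
python3 - <<'E'
from h import *
for n in ("top","scene"):
    im=viewer.capture(n); m=viewer.camera_model(n)
    for t,z in [("cap_blue",0),("cap_green",0),("cap_red",0),("cap_black",0),("pad_1",12),("marker",12)]:
        print(n,t)
        for r in spot_point(n,t)[:5]:
            print("  ",round(r['conf'],2),np.round(r['point'],1),np.round(back(m,*r['point'],z)[:2],1))
im=cv2.imread("pics/a_top.png")[130:275,130:410]
cv2.imwrite("pics/top_zoom.png",cv2.resize(im,None,fx=2.8,fy=2.8,interpolation=cv2.INTER_CUBIC))
im=cv2.imread("pics/a_scene.png")[70:280,130:360]
cv2.imwrite("pics/sc_zoom.png",cv2.resize(im,None,fx=2.8,fy=2.8,interpolation=cv2.INTER_CUBIC))
E
```

```text
top cap_blue
   0.65 [297.  242.3] [439.9 -99.3]
top cap_green
   0.92 [370.9 246. ] [ 426.5 -274.7]
top cap_red
   0.5 [216.  241.9] [446.   93.1]
top cap_black
   0.8 [159.6 243.2] [446.5 226.7]
top pad_1
   0.85 [255.2 160.5] [638.2  -4.9]
   0.78 [287.9 163.7] [628.4 -83.6]
   0.75 [218.8 155.3] [653.3  82.9]
   0.63 [318.6 162.5] [ 629.5 -158. ]
   0.36 [216.7 245.8] [437.   90.2]
top marker
   0.66 [346.4 171.2] [ 606.4 -224.1]
scene cap_blue
   0.56 [252.9 156. ] [440.9 -93.6]
scene cap_green
   0.94 [218.9 118.9] [ 430.9 -270.9]
scene cap_red
   0.68 [301.1 202.2] [439.7 104.5]
   0.37 [231.5 240.7] [646.   80.2]
scene cap_black
   0.85 [332.3 235.9] [446.5 223.8]
   0.63 [296.9 198.4] [440.3  89. ]
scene pad_1
   0.81 [186.  172.3] [ 622.2 -155. ]
   0.68 [229.3 239.4] [651.1  79.4]
   0.64 [212.  217.8] [649.    4.6]
   0.6 [218.4 119.9] [ 440.7 -258.2]
   0.52 [200.5 189.9] [624.1 -82.9]
scene marker
   0.66 [179.6 153.4] [ 600.1 -221.6]
   0.48 [186.1 172.2] [ 621.8 -155.1]
```

View pics/top_zoom.png

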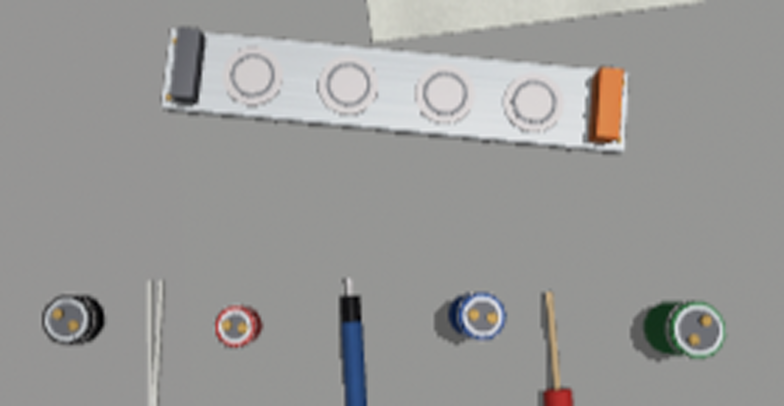

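View pics/sc_zoom.png

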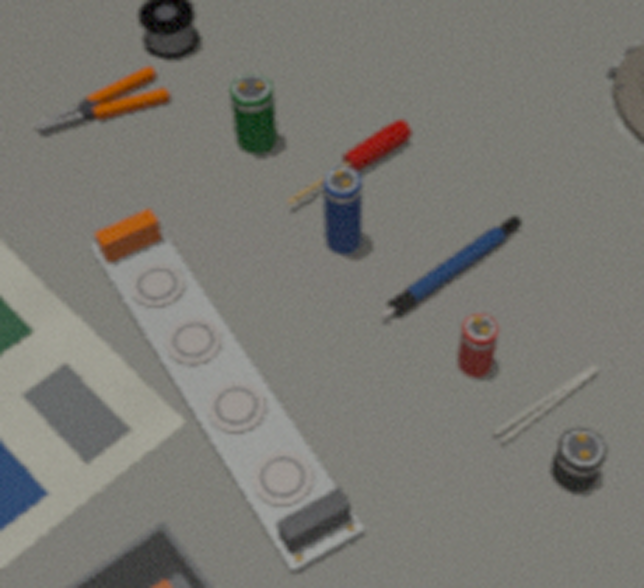

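Run:
```python
from h import *
m=viewer.camera_model("top"); ms=viewer.camera_model("scene")
P={}
for n,(u,v),z in [("blue",(481,315),90),("green",(698,329),75),("red",(236,326),60),("black",(68,319),45),("p1",(533,101),15),("p2",(444,94),15),("p3",(348,84),15),("p4",(252,75),15)]:
    uu=(u+.5)/2.8-.5+130; vv=(v+.5)/2.8-.5+130
    P[n]=back(m,uu,vv,z); print(n,np.round(P[n],1))
a=np.array([P[f"p{i}"] for i in (1,2,3,4)]);print(np.linalg.norm(np.diff(a,axis=0),axis=1), np.degrees(np.arctan2(a[3,0]-a[0,0],a[3,1]-a[0,1])))
D=dict(blue=(36,90),green=(44,75),red=(32,60),black=(40,45),p1=(52,15),p2=(52,15),p3=(52,15),p4=(52,15))
for f,mm,(x,y,w,h) in [("top",m,(130,130,280,145)),("scene",ms,(130,70,230,210))]:
    s=2.8
    im=cv2.imread(f"pics/a_{f}.png")[y:y+h,x:x+w]; im=cv2.resize(im,None,fx=s,fy=s,interpolation=cv2.INTER_CUBIC)
    for n,p in P.items():
        d,z=D[n]
        for zz in ((0,z) if n[0]!='p' else (15,)):
            pts=[(proj(mm,[p[0]+d/2*np.cos(t),p[1]+d/2*np.sin(t),zz])-[x,y]+.5)*s-.5 for t in np.linspace(0,6.28,40)]
            cv2.polylines(im,[np.int32(np.round(pts))],True,(255,0,255) if zz else (0,255,255),1)
    cv2.imwrite(f"pics/ov_{f}.png",im)
```

```text
blue [441.2 -98.5  90. ]
green [ 425.8 -267.9   75. ]
red [437.4  90.9  60. ]
black [446.2 227.1  45. ]
p1 [ 620.8 -160.5   15. ]
p2 [628.8 -84.2  15. ]
p3 [639.7  -2.   15. ]
p4 [649.6  80.5  15. ]
[76.70843607 83.00186146 83.02071603] 6.833426324477967
```

View pics/ov_top.png

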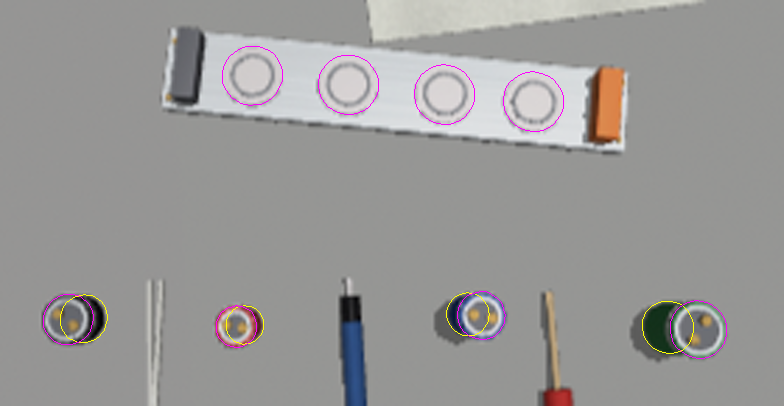

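View pics/ov_scene.png

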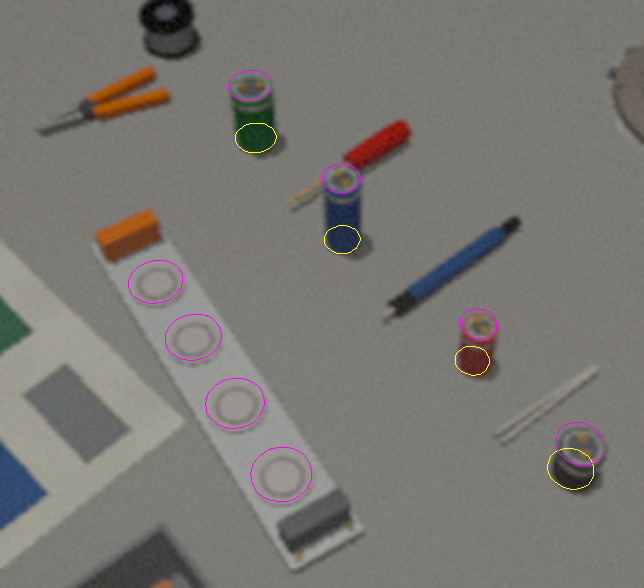

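Emit:
{"name": "send_rows", "arguments": {
  "moves": [
    [[0,0,0],[0,9.5,0],91],
    [[0,0,0],[0,9.5,0],91],
    [[0,0,0],[0,9.5,0],91],
    [[0,0,0],[0,9.5,0],91],
    [[0,0,0],[0,9.5,0],91],
    [[0,0,0],[0,9.5,0],91],
    [[0,0,0],[0,9.5,0],91],
    [[36,7,30],[0,0,0],91],
    [[36,7,30],[0,0,0],91],
    [[36,7,30],[0,0,0],91],
    [[36,7,30],[0,0,0],91],
    [[36,7,30],[0,0,0],91],
    [[36,7,30],[0,0,0],91],
    [[0,0,0],[0,0,0],91]
  ]
}}

```text
time: 2.55
tool_pos: [386.1, 253.4, 206.0]
tcp_rot: [-1.568, 0.003, -1.608]
contact_force: [0.1, 0.7, 0.0]
grip_width: 91.2
```

Run:
```python
from h import *
o=bot.get_obs(); print(o['tool_pos'],np.degrees(o['tcp_rot']))
m=viewer.camera_model("wrist"); R,_=cv2.Rodrigues(m['rvec']); print("cam",-R.T@m['tvec'],R[2])
im=viewer.capture("wrist"); cv2.imwrite("pics/w1.png",im)
```

```text
[386.09260148 253.36339929 206.02823118] [-89.83370701   0.17043226 -92.13881355]
cam [388.26217836 325.37419255 343.18149436] [-0.00730018 -0.27204713 -0.96225624]
```

View pics/w1.png

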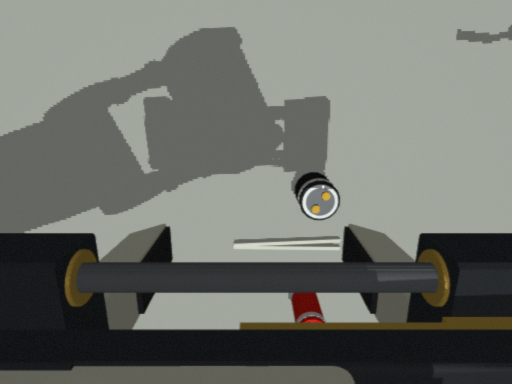

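The wrist view shows black's top at about (320,201), with the tweezers below it at row 243 and red at (308,310).

```bash
cat >> h.py <<'E'
D=dict(blue=(36,90),green=(44,75),red=(32,60),black=(40,45),pad=(52,15))
def overlay(im,m,items,fn,crop,s):
    x,y,w,h=crop
    im=cv2.resize(im[y:y+h,x:x+w],None,fx=s,fy=s,interpolation=cv2.INTER_CUBIC)
    for (k,p,base) in items:
        d,z=D[k]
        for zz in ((base,base+z) if k!='pad' else (15,)):
            pts=[(proj(m,[p[0]+d/2*np.cos(t),p[1]+d/2*np.sin(t),zz])-[x,y]+.5)*s-.5 for t in np.linspace(0,6.28,60)]
            cv2.polylines(im,[np.int32(np.round(pts))],True,(255,0,255) if zz>base else (0,255,255),1)
    cv2.imwrite(fn,im)
E
python3 - <<'E'
from h import *
m=viewer.camera_model("wrist")
im=cv2.imread("pics/w1.png")
p=back(m,319.5,201.5,45);print(p)
overlay(im,m,[("black",p,0)],"pics/w1o.png",(260,140,120,100),6)
E
```

```text
[445.41720698 229.01602012  45.        ]
```

View pics/w1o.png

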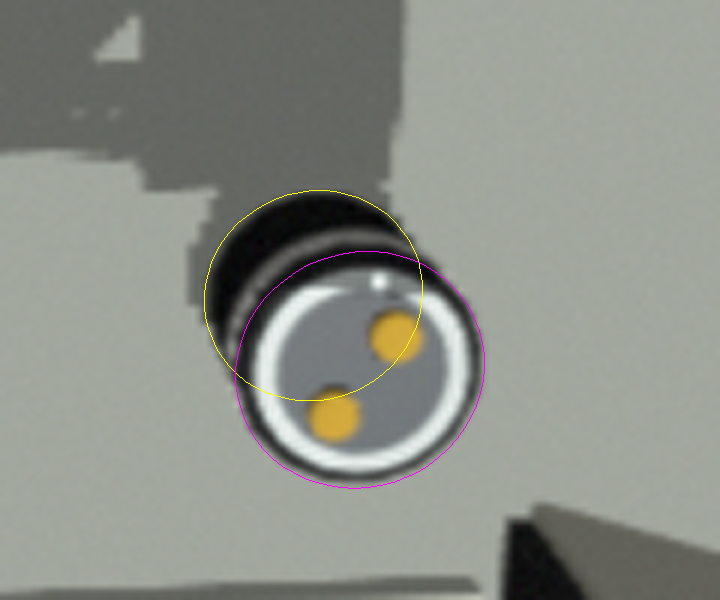

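Emit:
{"name": "send_rows", "arguments": {
  "moves": [
    [[0,0,0],[0,-2.1,0],91],
    [[12.5,20,29.5],[0,0,0],91],
    [[12.5,20,29.5],[0,0,0],91],
    [[0,0,0],[0,0,0],91]
  ]
}}

```text
time: 3.1
tool_pos: [443.9, 234.1, 166.9]
tcp_rot: [-1.565, 0.006, -1.556]
contact_force: [-0.7, 0.1, 0.4]
grip_width: 91.1
```

Emit:
{"name": "send_rows", "arguments": {
  "moves": [
    [[5.6,25,1],[0,0,0],91],
    [[0,28,0],[0,0,0],91],
    [[0,28,0],[0,0,0],91],
    [[0,0,0],[0,0,0],91]
  ]
}}

```text
time: 3.6
tool_pos: [442.5, 234.4, 87.0]
tcp_rot: [-1.563, 0.008, -1.546]
contact_force: [-0.2, 0.1, 0.3]
grip_width: 90.9
```

```bash
cat >> h.py <<'E'
from scipy.spatial.transform import Rotation as Ro
def delta(x,y,z,yaw=-90):
    o=bot.get_obs(); R=Ro.from_euler('xyz',o['tcp_rot']); T=Ro.from_euler('xyz',[-90,0,yaw],degrees=True)
    print("pos",np.round(o['tool_pos'],1),"rpy",np.round(np.degrees(o['tcp_rot']),2),"w",round(o['grip_width'],1),"F",np.round(o['contact_force'],1))
    print("shift",np.round(R.inv().apply(np.array([x,y,z])-o['tool_pos']),1),"turn",np.round((R.inv()*T).as_rotvec(degrees=True),2))
E
python3 -c "
from h import *
delta(445,228.5,60)
delta(445,228.5,60)"
```

```text
pos [442.5 234.4  87. ] rpy [-89.55   0.45 -88.57] w 90.9 F [-0.2  0.1  0.3]
shift [ 6.1 26.9  2.1] turn [-0.45  1.43 -0.46]
pos [442.5 234.4  87. ] rpy [-89.55   0.45 -88.57] w 90.9 F [-0.2  0.1  0.3]
shift [ 6.1 26.9  2.1] turn [-0.45  1.43 -0.46]
```

Emit:
{"name": "send_rows", "arguments": {
  "moves": [
    [[6,9,2],[-0.5,1.4,-0.5],91],
    [[0,9,0],[0,0,0],91],
    [[0,9,0],[0,0,0],91],
    [[0,0,0],[0,0,0],91]
  ]
}}

```text
time: 4.1
tool_pos: [445.7, 229.9, 61.5]
tcp_rot: [-1.567, 0.0, -1.569]
contact_force: [0.0, 0.1, -0.3]
grip_width: 91.1
```

```bash
python3 -c "
from h import *
delta(445,228.5,29)"
```

```text
pos [445.7 229.9  61.5] rpy [-8.981e+01  2.000e-02 -8.992e+01] w 91.1 F [ 0.   0.1 -0.3]
shift [ 1.4 32.5 -0.8] turn [-0.19  0.08 -0.02]
```

Emit:
{"name": "send_rows", "arguments": {
  "moves": [
    [[1.4,16,-0.7],[-0.2,0,0],91],
    [[0,16,0],[0,0,0],91],
    [[0,0,0],[0,0,0],91],
    [[0,0,0],[0,0,0],30],
    [[0,0,0],[0,0,0],30],
    [[0,0,0],[0,0,0],30],
    [[0,0,0],[0,0,0],30],
    [[0,0,0],[0,0,0],30],
    [[0,0,0],[0,0,0],30],
    [[0,0,0],[0,0,0],30],
    [[0,0,0],[0,0,0],30]
  ]
}}

```text
time: 5.48
tool_pos: [445.8, 228.4, 28.6]
tcp_rot: [-1.569, 0.001, -1.57]
contact_force: [-0.7, -0.4, -0.4]
grip_width: 39.0
```

```bash
python3 -c "
from h import *
delta(445,228.5,29)"
```

```text
pos [445.8 228.4  28.6] rpy [-8.990e+01  7.000e-02 -8.994e+01] w 39.0 F [-0.7 -0.4 -0.4]
shift [-0.1 -0.4 -0.8] turn [-0.1   0.06 -0.07]
```

Emit:
{"name": "send_rows", "arguments": {
  "moves": [
    [[0,-15,0],[0,0,0],30],
    [[0,-40,0],[0,0,0],30],
    [[0,-40,0],[0,0,0],30],
    [[0,-40,0],[0,0,0],30],
    [[23.5,0,41],[0,0,0],30],
    [[23.5,0,41],[0,0,0],30],
    [[23.5,0,41],[0,0,0],30],
    [[23.5,0,41],[0,0,0],30],
    [[23.5,0,41],[0,0,0],30],
    [[0,0,0],[0,0,0],30],
    [[0,0,0],[0,0,0],30]
  ]
}}

```text
time: 6.85
tool_pos: [655.4, 108.0, 179.5]
tcp_rot: [-1.562, 0.003, -1.568]
contact_force: [0.3, 0.3, -0.3]
grip_width: 39.6
```

```bash
cat >> h.py <<'E'
def look(fn,items=()):
    m=viewer.camera_model("wrist"); im=viewer.capture("wrist")
    cv2.imwrite(fn,im)
    return m,im
E
python3 - <<'E'
from h import *
delta(650,80,100)
m,im=look("pics/w2.png")
p=[649.6,80.5]; print(proj(m,p+[15])); import json; json.dump({k:list(map(float,v)) if np.ndim(v) else float(v) for k,v in m.items()},open("m2.json","w"))
print([ (r['conf'],r['point'],back(m,*r['point'],12)) for r in spot_point("wrist","pad_1")])
overlay(im,m,[("pad",p,0),("pad",(639.7,-2),0)],"pics/w2o.png",(0,0,512,384),1.5)
E
```

```text
pos [655.4 108.  179.5] rpy [-89.52   0.14 -89.82] w 39.6 F [ 0.3  0.3 -0.3]
shift [28.2 79.4 -6.1] turn [-0.48  0.18 -0.15]
[249.52142532 204.45594979]
[(0.79, [252.2, 205.3], array([652.20402068,  78.63331373,  12.        ]))]
```

View pics/w2o.png

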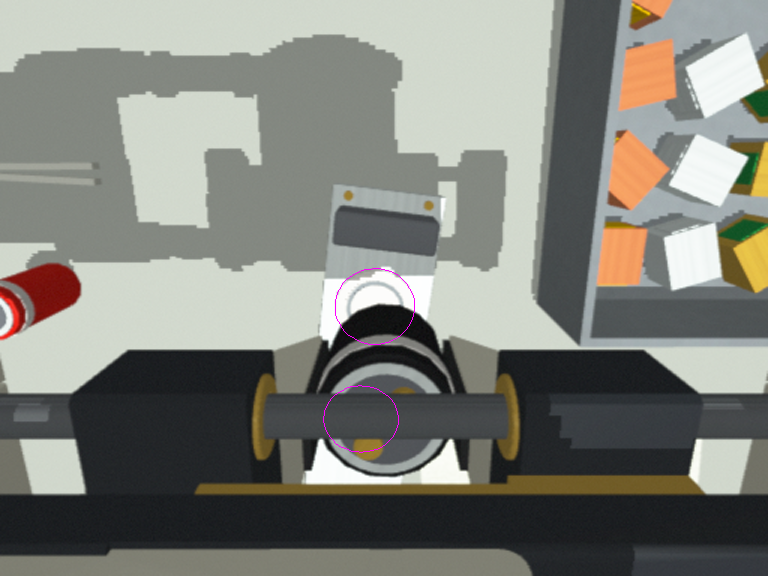

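Emit:
{"name": "send_rows", "arguments": {
  "moves": [
    [[-22,5,-2],[-0.5,0.2,0],30],
    [[-22,5,-3],[0,0,0],30],
    [[0,0,0],[0,0,0],30],
    [[0,0,0],[0,0,0],30]
  ]
}}

```text
time: 7.45
tool_pos: [647.6, 158.6, 169.8]
tcp_rot: [-1.572, 0.003, -1.566]
contact_force: [-0.3, -0.2, -0.3]
grip_width: 39.2
```

Run:
```python
from h import *
delta(650,80,100)
m,im=look("pics/w3.png")
p=[649.6,80.5]; print(proj(m,p+[15]))
r=spot_point("wrist","pad_1"); print([ (r['conf'],r['point'],back(m,*r['point'],12)) for r in r])
u,v=proj(m,p+[15]); 
overlay(im,m,[("pad",p,0)],"pics/w3o.png",(int(u)-55,int(v)-50,110,100),6)
print(int(u)-55,int(v)-50)
```

```text
pos [647.6 158.6 169.8] rpy [-90.07   0.16 -89.74] w 39.2 F [-0.3 -0.2 -0.3]
shift [78.8 69.5  2.1] turn [ 0.07  0.26 -0.16]
[258.67864417 256.06872723]
[(0.79, [247.3, 327.8], array([637.9689531 ,  -6.02792591,  12.        ]))]
203 206
```

View pics/w3o.png

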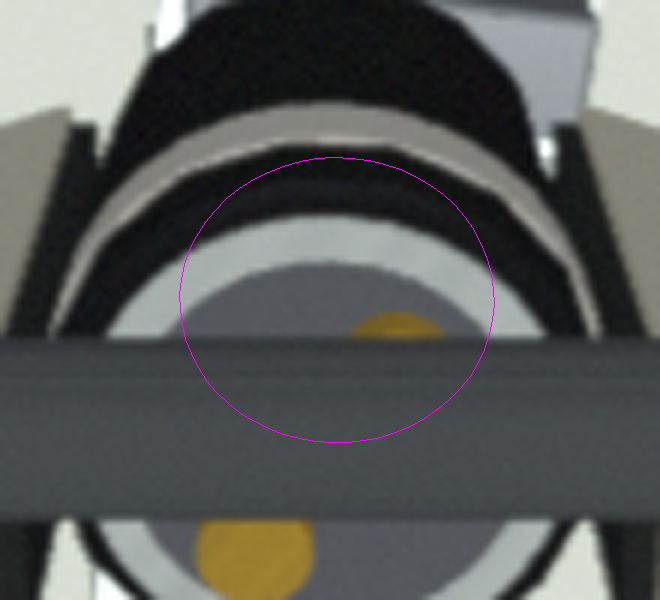

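Emit:
{"name": "send_rows", "arguments": {
  "moves": [
    [[40,0,1],[0,0,0],30],
    [[40,0,1],[0,0,0],30],
    [[0,0,0],[0,0,0],30],
    [[0,0,0],[0,0,0],30]
  ]
}}

```text
time: 8.05
tool_pos: [650.7, 74.7, 170.0]
tcp_rot: [-1.571, 0.003, -1.569]
contact_force: [0.1, 0.4, 0.1]
grip_width: 39.6
```

```bash
cat >> h.py <<'E'
def lookpad(p,fn):
    m,im=look(fn+".png")
    u,v=proj(m,list(p)+[15]); x=max(0,int(u)-55);y=max(0,int(v)-50)
    g=im.copy()
    overlay(im,m,[("pad",p,0)],fn+"o.png",(x,y,110,100),6)
    D['ring']=0
    print("crop",x,y)
    r=spot_point("wrist","pad_1"); print([ (round(r['conf'],2),np.round(r['point'],1),np.round(back(m,*r['point'],12),1)) for r in r])
E
python3 - <<'E'
from h import *
delta(650,80,100)
lookpad([649.6,80.5],"pics/w4")
E
```

```text
pos [650.7  74.7 170. ] rpy [-89.99   0.16 -89.88] w 39.6 F [0.1 0.4 0.1]
shift [-5.1 70.  -0.7] turn [-0.01  0.12 -0.16]
crop 200 123
[(0.75, array([240. , 323.3]), array([633. , -84.4,  12. ])), (0.73, array([258.2, 173.6]), array([651.8,  79.6,  12. ]))]
```

View pics/w4o.png

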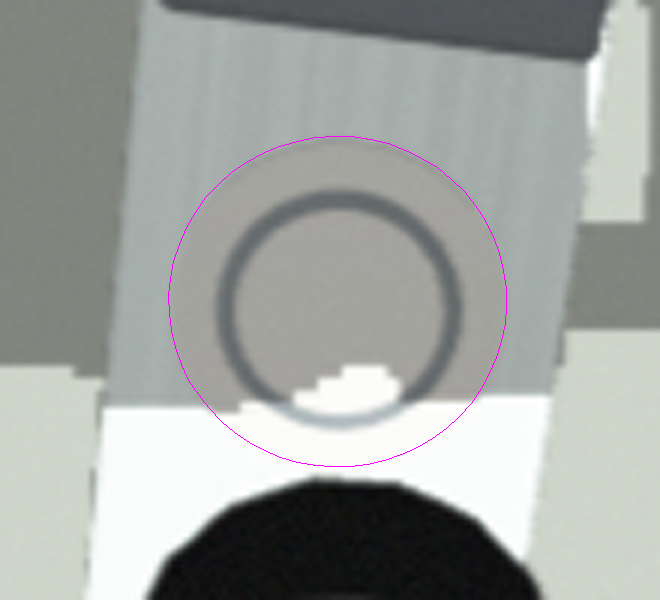

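Emit:
{"name": "send_rows", "arguments": {
  "moves": [
    [[-4.7,33,-0.8],[0,0,0],30],
    [[0,33,0],[0,0,0],30],
    [[0,33,0],[0,0,0],30],
    [[0,0,0],[0,0,0],30],
    [[0,0,0],[0,0,0],30]
  ]
}}

```text
time: 8.78
tool_pos: [651.3, 85.1, 71.0]
tcp_rot: [-1.566, 0.003, -1.562]
contact_force: [0.4, 0.4, -0.6]
grip_width: 39.6
```

```bash
python3 -c "
from h import *
delta(650,79.2,44)"
```

```text
pos [651.3  85.1  71. ] rpy [-89.71   0.19 -89.5 ] w 39.6 F [ 0.4  0.4 -0.6]
shift [ 6.  27.  -1.5] turn [-0.29  0.5  -0.19]
```

Emit:
{"name": "send_rows", "arguments": {
  "moves": [
    [[6,10,-1.3],[-0.3,0.5,-0.2],30],
    [[0,9,0],[0,0,0],30],
    [[0,0,0],[0,0,0],30],
    [[0,0,0],[0,0,0],30]
  ]
}}

```text
time: 9.28
tool_pos: [651.7, 78.8, 54.1]
tcp_rot: [-1.566, -0.0, -1.571]
contact_force: [-0.3, 1.1, 0.6]
grip_width: 39.3
```

```bash
python3 -c "
from h import *
delta(650,79.2,44)"
```

```text
pos [651.7  78.8  54.1] rpy [-8.973e+01 -3.000e-02 -9.004e+01] w 39.3 F [-0.3  1.1  0.6]
shift [-0.4 10.1 -1.8] turn [-0.27 -0.04  0.03]
```

Emit:
{"name": "send_rows", "arguments": {
  "moves": [
    [[-0.3,5,-1.7],[-0.3,0,0],30],
    [[0,4,0],[0,0,0],30],
    [[0,0,0],[0,0,0],30],
    [[0,0,0],[0,0,0],30]
  ]
}}

```text
time: 9.78
tool_pos: [650.1, 79.2, 44.7]
tcp_rot: [-1.571, -0.0, -1.571]
contact_force: [-0.6, 0.4, -0.0]
grip_width: 39.4
```

```bash
python3 -c "
from h import *
delta(650,79.2,43.8)"
```

```text
pos [650.1  79.2  44.7] rpy [-9.002e+01 -2.000e-02 -9.003e+01] w 39.4 F [-0.6  0.4 -0. ]
shift [-0.   0.9 -0.1] turn [ 0.02 -0.03  0.02]
```

Emit:
{"name": "send_rows", "arguments": {
  "moves": [
    [[0,0.9,0],[0,0,0],30],
    [[0,0,0],[0,0,0],30],
    [[0,0,0],[0,0,0],45],
    [[0,0,0],[0,0,0],60],
    [[0,0,0],[0,0,0],75],
    [[0,0,0],[0,0,0],91],
    [[0,0,0],[0,0,0],91],
    [[0,-30,0],[0,0,0],91],
    [[0,-40,0],[0,0,0],91],
    [[0,-40,0],[0,0,0],91],
    [[0,-20,0],[0,0,0],91],
    [[0,0,0],[0,0,0],91]
  ]
}}

```text
time: 11.28
tool_pos: [650.0, 79.2, 177.4]
tcp_rot: [-1.572, -0.0, -1.571]
contact_force: [-1.1, -0.3, -0.6]
grip_width: 90.9
```

Run:
```python
from h import *
delta(430,60,170)
m,im=look("pics/w5.png")
overlay(im,m,[("black",[649.9,79.3],15)],"pics/w5o.png",(100,50,300,300),2)
```

```text
pos [650.   79.2 177.4] rpy [-9.006e+01 -2.000e-02 -9.003e+01] w 90.9 F [-1.1 -0.3 -0.6]
shift [  19.3    7.6 -220. ] turn [ 0.06 -0.03  0.02]
```

View pics/w5o.png

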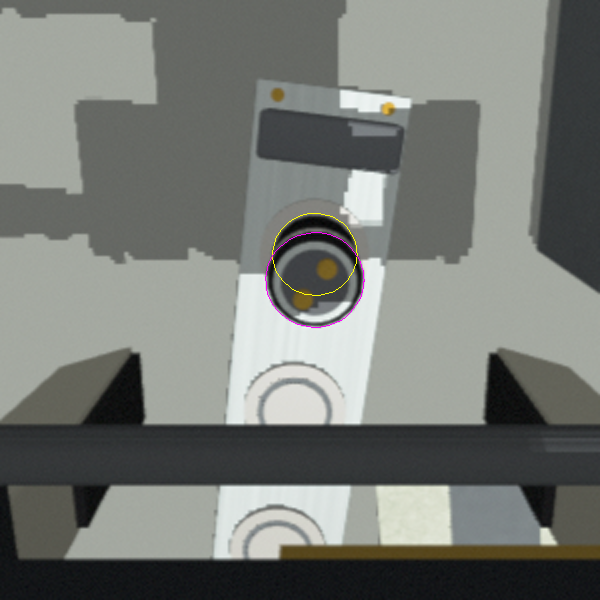

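Emit:
{"name": "send_rows", "arguments": {
  "moves": [
    [[3,1,-42.5],[0,0,0],91],
    [[3,1,-42.5],[0,0,0],91],
    [[3,1,-42.5],[0,0,0],91],
    [[3,1,-42.5],[0,0,0],91],
    [[3,1,-42.5],[0,0,0],91],
    [[0,0,0],[0,0,0],91],
    [[0,0,0],[0,0,0],91]
  ]
}}

```text
time: 12.2
tool_pos: [425.7, 63.9, 162.2]
tcp_rot: [-1.59, -0.0, -1.572]
contact_force: [0.8, -0.9, 0.0]
grip_width: 91.0
```

```bash
cat >> h.py <<'E'
def lookcap(k,p,fn,base=0):
    m,im=look(fn+".png")
    u,v=proj(m,[p[0],p[1],base+D[k][1]]); x=max(0,int(u)-60);y=max(0,int(v)-55)
    overlay(im,m,[(k,p,base)],fn+"o.png",(x,y,120,110),6)
    a=proj(m,[p[0],p[1],base+D[k][1]]);b=proj(m,[p[0]+10,p[1],base+D[k][1]])
    print("crop",x,y,"zoomed px/mm",6*(b-a)/10,"top centre",(a-[x,y]+.5)*6)
E
python3 - <<'E'
from h import *
delta(437.4,90.9,60)
lookcap("red",[437.4,90.9],"pics/w6")
E
```

```text
pos [425.7  63.9 162.2] rpy [-9.109e+01 -1.000e-02 -9.006e+01] w 91.0 F [ 0.8 -0.9  0. ]
shift [-27.1 102.   13.6] turn [ 1.09 -0.06  0.01]
crop 215 105 zoomed px/mm [8.04737194 0.02449707] top centre [364.62046337 338.83180157]
```

View pics/w6o.png

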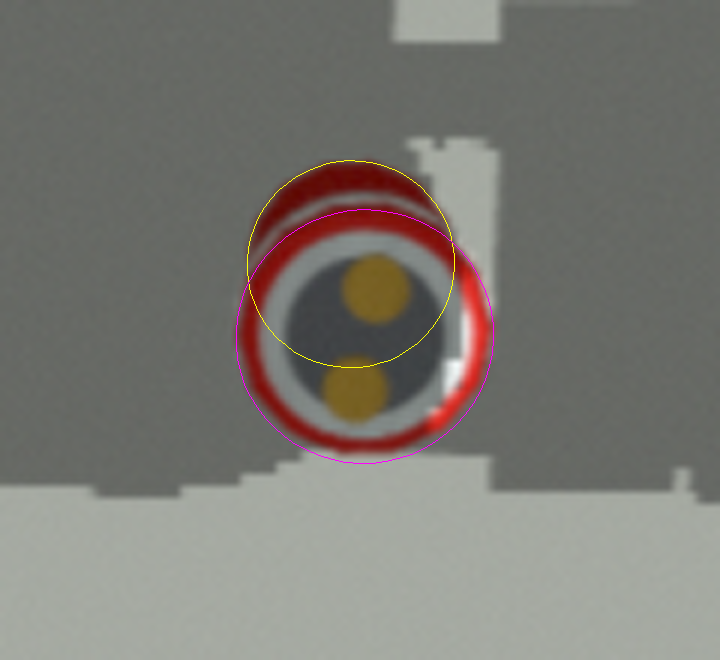

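Emit:
{"name": "send_rows", "arguments": {
  "moves": [
    [[-28,20,12],[1.1,0,0],91],
    [[0,20,0],[0,0,0],91],
    [[0,20,0],[0,0,0],91],
    [[0,0,0],[0,0,0],91],
    [[0,0,0],[0,0,0],91]
  ]
}}

```text
time: 12.88
tool_pos: [443.1, 92.9, 99.3]
tcp_rot: [-1.568, -0.0, -1.572]
contact_force: [-0.2, -0.0, 0.6]
grip_width: 90.9
```

Run:
```python
from h import *
delta(437.4,92,41)
```

```text
pos [443.1  92.9  99.3] rpy [-8.984e+01 -1.000e-02 -9.008e+01] w 90.9 F [-0.2 -0.   0.6]
shift [ 0.9 58.3 -5.8] turn [-0.16 -0.08  0.01]
```

Emit:
{"name": "send_rows", "arguments": {
  "moves": [
    [[0.8,19,-5.7],[0,0,0],91],
    [[0,19,0],[0,0,0],91],
    [[0,0,0],[0,0,0],91],
    [[0,0,0],[0,0,0],91]
  ]
}}

```text
time: 13.38
tool_pos: [441.1, 92.0, 63.8]
tcp_rot: [-1.561, 0.0, -1.573]
contact_force: [0.2, -0.3, 0.1]
grip_width: 91.0
```

Run:
```python
from h import *
delta(437.4,92,41)
```

```text
pos [441.1  92.   63.8] rpy [-8.943e+01  1.000e-02 -9.011e+01] w 91.0 F [ 0.2 -0.3  0.1]
shift [ 0.  22.7 -3.9] turn [-0.57 -0.11 -0.01]
```

Emit:
{"name": "send_rows", "arguments": {
  "moves": [
    [[0,12,-3.6],[-0.5,0,0],91],
    [[0,10.5,0],[0,0,0],91],
    [[0,0,0],[0,0,0],91],
    [[0,0,0],[0,0,0],91]
  ]
}}

```text
time: 13.88
tool_pos: [438.2, 92.0, 40.9]
tcp_rot: [-1.568, 0.0, -1.573]
contact_force: [1.0, -1.0, -0.1]
grip_width: 90.8
```

Run:
```python
from h import *
delta(437.4,92,41)
```

```text
pos [438.2  92.   40.9] rpy [-8.983e+01  2.000e-02 -9.011e+01] w 90.8 F [ 1.  -1.  -0.1]
shift [ 0.  -0.1 -0.8] turn [-0.17 -0.11 -0.02]
```

Emit:
{"name": "send_rows", "arguments": {
  "moves": [
    [[0,0,-0.7],[0,0,0],60],
    [[0,0,0],[0,0,0],40],
    [[0,0,0],[0,0,0],22],
    [[0,0,0],[0,0,0],22],
    [[0,0,0],[0,0,0],22],
    [[0,0,0],[0,0,0],22],
    [[0,0,0],[0,0,0],22],
    [[0,0,0],[0,0,0],22],
    [[0,0,0],[0,0,0],22]
  ]
}}

```text
time: 15.0
tool_pos: [437.9, 92.1, 41.4]
tcp_rot: [-1.567, 0.0, -1.573]
contact_force: [0.6, -0.1, 0.1]
grip_width: 31.5
```

Run:
```python
from h import *
delta(437.4,92,41)
```

```text
pos [437.9  92.1  41.4] rpy [-8.977e+01  2.000e-02 -9.011e+01] w 31.5 F [ 0.6 -0.1  0.1]
shift [ 0.1  0.4 -0.5] turn [-0.23 -0.11 -0.02]
```

Emit:
{"name": "send_rows", "arguments": {
  "moves": [
    [[0,-15,0],[0,0,0],22],
    [[0,-40,0],[0,0,0],22],
    [[0,-40,0],[0,0,0],22],
    [[0,-34,0],[0,0,0],22],
    [[18.5,0,39],[0,0,0],22],
    [[18.5,0,39],[0,0,0],22],
    [[18.5,0,39],[0,0,0],22],
    [[18.5,0,39],[0,0,0],22],
    [[18.5,0,39],[0,0,0],22],
    [[0,0,0],[0,0,0],22],
    [[0,0,0],[0,0,0],22]
  ]
}}

```text
time: 16.38
tool_pos: [635.0, -3.1, 172.3]
tcp_rot: [-1.573, 0.001, -1.572]
contact_force: [0.0, 1.1, -1.6]
grip_width: 31.7
```

Run:
```python
from h import *
delta(639.7,-2,100)
lookpad([639.7,-2],"pics/w7")
```

```text
pos [635.   -3.1 172.3] rpy [-9.011e+01  5.000e-02 -9.005e+01] w 31.7 F [ 0.   1.1 -1.6]
shift [-1.  72.3  4.8] turn [ 0.11 -0.05 -0.05]
crop 207 127
[(0.75, array([259.2, 177.1]), array([636.8,  -2.4,  12. ])), (0.67, array([246. , 324.4]), array([ 622.8, -165.9,   12. ]))]
```

View pics/w7o.png

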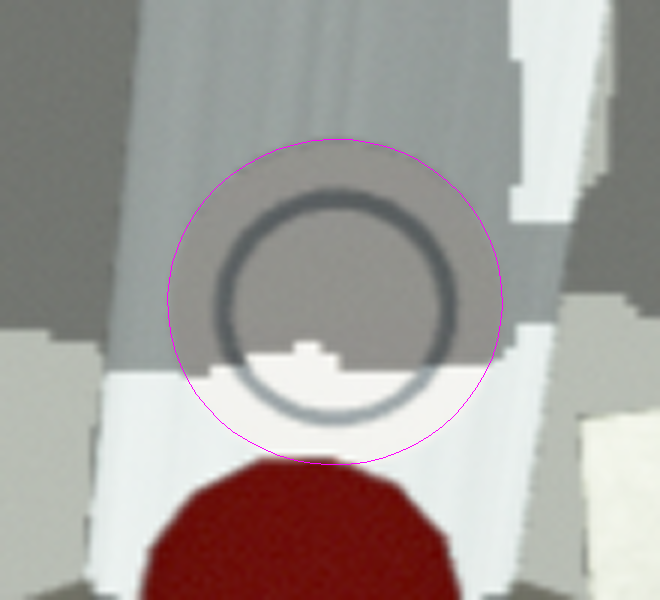

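Emit:
{"name": "send_rows", "arguments": {
  "moves": [
    [[0,24,4.9],[0,0,0],22],
    [[0,24,0],[0,0,0],22],
    [[0,24,0],[0,0,0],22],
    [[0,0,0],[0,0,0],22],
    [[0,0,0],[0,0,0],22]
  ]
}}

```text
time: 17.1
tool_pos: [637.7, 0.1, 102.9]
tcp_rot: [-1.569, 0.001, -1.568]
contact_force: [-0.5, -0.3, 0.5]
grip_width: 31.6
```

Run:
```python
from h import *
delta(639.8,-2.9,57.3)
```

```text
pos [6.377e+02 1.000e-01 1.029e+02] rpy [-8.990e+01  3.000e-02 -8.982e+01] w 31.6 F [-0.5 -0.3  0.5]
shift [ 3.1 45.6  2. ] turn [-0.1   0.18 -0.03]
```

Emit:
{"name": "send_rows", "arguments": {
  "moves": [
    [[3,18,2],[0,0.2,0],22],
    [[0,16,0],[0,0,0],22],
    [[0,0,0],[0,0,0],22],
    [[0,0,0],[0,0,0],22]
  ]
}}

```text
time: 17.6
tool_pos: [640.5, -3.1, 68.3]
tcp_rot: [-1.567, 0.0, -1.571]
contact_force: [0.1, -0.7, -1.0]
grip_width: 31.8
```

Run:
```python
from h import *
delta(639.8,-2.9,57.3)
```

```text
pos [640.5  -3.1  68.3] rpy [-8.976e+01  1.000e-02 -9.003e+01] w 31.8 F [ 0.1 -0.7 -1. ]
shift [-0.1 11.  -0.8] turn [-0.24 -0.03 -0.01]
```

Emit:
{"name": "send_rows", "arguments": {
  "moves": [
    [[0,6,-0.8],[-0.2,0,0],22],
    [[0,5,0],[0,0,0],22],
    [[0,0,0],[0,0,0],22],
    [[0,0,0],[0,0,0],22]
  ]
}}

```text
time: 18.1
tool_pos: [640.1, -3.1, 57.1]
tcp_rot: [-1.569, 0.0, -1.571]
contact_force: [0.3, -0.0, -0.8]
grip_width: 31.7
```

Run:
```python
from h import *
delta(639.8,-2.9,56.5)
```

```text
pos [640.1  -3.1  57.1] rpy [-8.990e+01  1.000e-02 -9.003e+01] w 31.7 F [ 0.3 -0.  -0.8]
shift [-0.2  0.6 -0.3] turn [-0.1  -0.03 -0.01]
```

Emit:
{"name": "send_rows", "arguments": {
  "moves": [
    [[0,0.6,0],[0,0,0],22],
    [[0,0,0],[0,0,0],22],
    [[0,0,0],[0,0,0],40],
    [[0,0,0],[0,0,0],60],
    [[0,0,0],[0,0,0],80],
    [[0,0,0],[0,0,0],91],
    [[0,0,0],[0,0,0],91],
    [[0,-30,0],[0,0,0],91],
    [[0,-40,0],[0,0,0],91],
    [[0,-40,0],[0,0,0],91],
    [[0,-20,0],[0,0,0],91],
    [[0,0,0],[0,0,0],91]
  ]
}}

```text
time: 19.6
tool_pos: [639.8, -3.1, 190.3]
tcp_rot: [-1.569, 0.0, -1.571]
contact_force: [0.1, -1.0, 0.1]
grip_width: 90.7
```

Run:
```python
from h import *
delta(440,-130,200)
m,im=look("pics/w8.png")
overlay(im,m,[("red",[639.8,-2.9],15),("black",[649.9,79.3],15)],"pics/w8o.png",(100,50,300,300),2)
```

```text
pos [639.8  -3.1 190.3] rpy [-8.992e+01  1.000e-02 -9.003e+01] w 90.7 F [ 0.1 -1.   0.1]
shift [ 127.   -10.  -199.8] turn [-0.08 -0.03 -0.01]
```

View pics/w8o.png

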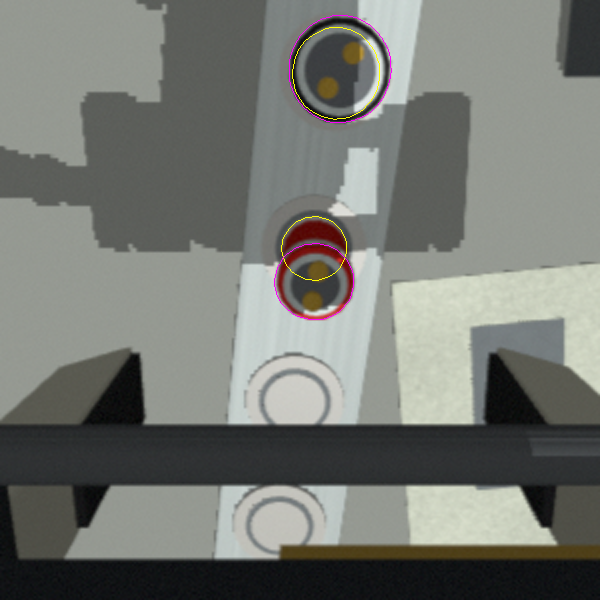

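Emit:
{"name": "send_rows", "arguments": {
  "moves": [
    [[24,-3,-39],[0,0,0],91],
    [[24,-3,-39],[0,0,0],91],
    [[24,-3,-39],[0,0,0],91],
    [[24,-3,-39],[0,0,0],91],
    [[24,-3,-39],[0,0,0],91],
    [[0,0,0],[0,0,0],91],
    [[0,0,0],[0,0,0],91]
  ]
}}

```text
time: 20.52
tool_pos: [434.8, -124.3, 194.7]
tcp_rot: [-1.586, 0.005, -1.571]
contact_force: [0.4, 0.7, 0.8]
grip_width: 91.0
```

Run:
```python
from h import *
delta(441.2,-98.5,130)
lookcap("blue",[441.2,-98.5],"pics/w9")
```

```text
pos [ 434.8 -124.3  194.7] rpy [-90.89   0.31 -90.  ] w 91.0 F [0.4 0.7 0.8]
shift [-25.5  64.7   7.4] turn [ 0.89 -0.   -0.31]
crop 207 107 zoomed px/mm [7.93822017 0.02733046] top centre [367.13397143 336.91062832]
```

View pics/w9o.png

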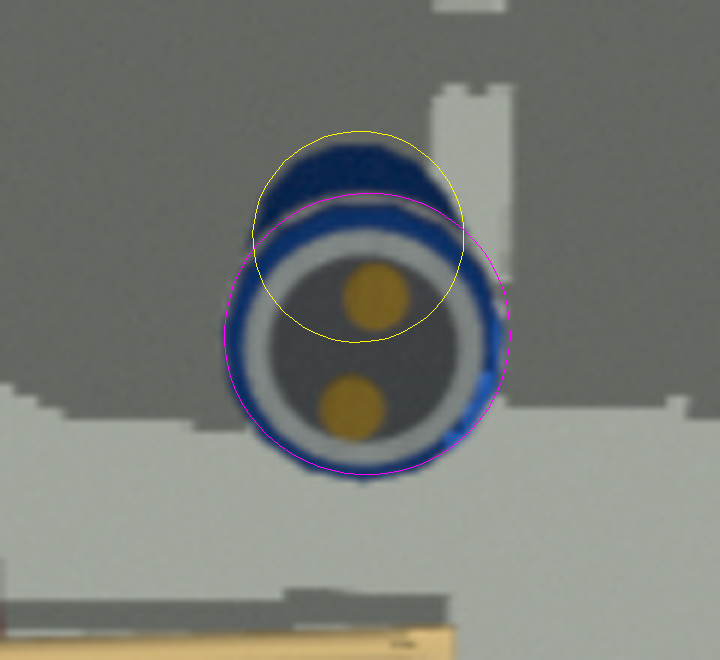

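Emit:
{"name": "send_rows", "arguments": {
  "moves": [
    [[-25,20,6.8],[0.9,0,-0.3],91],
    [[0,20,0],[0,0,0],91],
    [[0,20,0],[0,0,0],91],
    [[0,0,0],[0,0,0],91],
    [[0,0,0],[0,0,0],91]
  ]
}}

```text
time: 21.2
tool_pos: [445.4, -95.6, 131.7]
tcp_rot: [-1.57, 0.001, -1.565]
contact_force: [0.2, 0.5, 0.1]
grip_width: 90.9
```

Run:
```python
from h import *
delta(440.7,-99.4,58)
```

```text
pos [445.4 -95.6 131.7] rpy [-8.998e+01  5.000e-02 -8.964e+01] w 90.9 F [0.2 0.5 0.1]
shift [ 3.8 73.6 -4.8] turn [-0.02  0.36 -0.05]
```

Emit:
{"name": "send_rows", "arguments": {
  "moves": [
    [[3.8,12,-4.8],[0,0.4,0],91],
    [[0,20,0],[0,0,0],91],
    [[0,10,0],[0,0,0],91],
    [[0,0,0],[0,0,0],91],
    [[0,0,0],[0,0,0],91]
  ]
}}

```text
time: 21.82
tool_pos: [441.5, -100.6, 89.4]
tcp_rot: [-1.567, -0.001, -1.573]
contact_force: [0.4, -0.3, -0.2]
grip_width: 91.0
```

Run:
```python
from h import *
delta(440.7,-99.4,58)
```

```text
pos [ 441.5 -100.6   89.4] rpy [-8.977e+01 -5.000e-02 -9.010e+01] w 91.0 F [ 0.4 -0.3 -0.2]
shift [-1.2 31.4 -0.9] turn [-0.23 -0.1   0.05]
```

Emit:
{"name": "send_rows", "arguments": {
  "moves": [
    [[-1.2,16,-0.9],[-0.2,0,0],91],
    [[0,15,0],[0,0,0],91],
    [[0,0,0],[0,0,0],91],
    [[0,0,0],[0,0,0],91],
    [[0,0,0],[0,0,0],60],
    [[0,0,0],[0,0,0],45],
    [[0,0,0],[0,0,0],26],
    [[0,0,0],[0,0,0],26],
    [[0,0,0],[0,0,0],26],
    [[0,0,0],[0,0,0],26],
    [[0,0,0],[0,0,0],26],
    [[0,0,0],[0,0,0],26]
  ]
}}

```text
time: 23.32
tool_pos: [443.1, -100.5, 61.9]
tcp_rot: [-1.563, -0.004, -1.572]
contact_force: [0.4, -1.3, 0.6]
grip_width: 35.7
```

Run:
```python
from h import *
delta(440.7,-99.4,58)
```

```text
pos [ 443.1 -100.5   61.9] rpy [-89.56  -0.23 -90.1 ] w 35.7 F [ 0.4 -1.3  0.6]
shift [-1.1  3.9 -2.4] turn [-0.44 -0.1   0.23]
```

Emit:
{"name": "send_rows", "arguments": {
  "moves": [
    [[0,-15,0],[0,0,0],26],
    [[0,-40,0],[0,0,0],26],
    [[0,-40,0],[0,0,0],26],
    [[0,-38,0],[0,0,0],26],
    [[12,0,35],[0,0,0],26],
    [[12,0,35],[0,0,0],26],
    [[12,0,35],[0,0,0],26],
    [[12,0,35],[0,0,0],26],
    [[12,0,35],[0,0,0],26],
    [[0,0,0],[0,0,0],26],
    [[0,0,0],[0,0,0],26]
  ]
}}

```text
time: 24.7
tool_pos: [620.2, -160.9, 197.1]
tcp_rot: [-1.568, -0.001, -1.573]
contact_force: [-0.2, -0.1, -1.4]
grip_width: 35.4
```

Run:
```python
from h import *
delta(620.8,-161.5,130)
lookpad([620.8,-161],"pics/w10")
```

```text
pos [ 620.2 -160.9  197.1] rpy [-8.982e+01 -8.000e-02 -9.011e+01] w 35.4 F [-0.2 -0.1 -1.4]
shift [ 0.5 67.1  0.3] turn [-0.18 -0.11  0.08]
crop 201 122
[(0.88, array([268.1,  93.1]), array([631.6, -84.5,  12. ])), (0.58, array([257.8, 172.4]), array([ 621.7, -161.7,   12. ]))]
```

View pics/w10o.png

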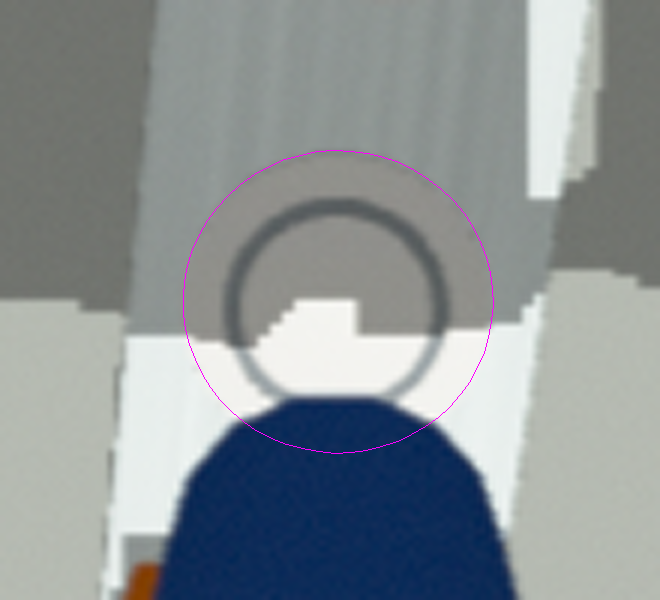

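Emit:
{"name": "send_rows", "arguments": {
  "moves": [
    [[2,24,0.2],[0,0,0],26],
    [[0,24,0],[0,0,0],26],
    [[0,24,0],[0,0,0],26],
    [[0,20,0],[0,0,0],26],
    [[0,0,0],[0,0,0],26],
    [[0,0,0],[0,0,0],26]
  ]
}}

```text
time: 25.55
tool_pos: [618.2, -161.8, 107.7]
tcp_rot: [-1.564, -0.003, -1.572]
contact_force: [0.7, -0.1, 0.3]
grip_width: 35.1
```

Run:
```python
from h import *
delta(620.4,-162.8,77.7)
```

```text
pos [ 618.2 -161.8  107.7] rpy [-89.58  -0.17 -90.08] w 35.1 F [ 0.7 -0.1  0.3]
shift [ 0.9 30.   2. ] turn [-0.42 -0.08  0.17]
```

Emit:
{"name": "send_rows", "arguments": {
  "moves": [
    [[0.9,10,2],[0,0,0],26],
    [[0,11,0],[0,0,0],26],
    [[0,0,0],[0,0,0],26],
    [[0,0,0],[0,0,0],26]
  ]
}}

```text
time: 26.05
tool_pos: [621.2, -163.1, 87.3]
tcp_rot: [-1.561, -0.004, -1.572]
contact_force: [-0.3, 0.5, 0.0]
grip_width: 35.9
```

Run:
```python
from h import *
delta(620.4,-162.8,77.7)
```

```text
pos [ 621.2 -163.1   87.3] rpy [-89.42  -0.24 -90.08] w 35.9 F [-0.3  0.5  0. ]
shift [-0.4  9.6 -0.9] turn [-0.58 -0.08  0.24]
```

Emit:
{"name": "send_rows", "arguments": {
  "moves": [
    [[-0.4,5,-0.9],[-0.15,0,0],26],
    [[0,4.5,0],[0,0,0],26],
    [[0,0,0],[0,0,0],26],
    [[0,0,0],[0,0,0],26]
  ]
}}

```text
time: 26.55
tool_pos: [620.4, -162.8, 77.3]
tcp_rot: [-1.563, -0.004, -1.572]
contact_force: [-0.4, -0.2, -1.2]
grip_width: 35.5
```

Run:
```python
from h import *
delta(620.4,-162.8,77)
```

```text
pos [ 620.4 -162.8   77.3] rpy [-89.56  -0.24 -90.08] w 35.5 F [-0.4 -0.2 -1.2]
shift [0.  0.3 0. ] turn [-0.44 -0.08  0.24]
```

Emit:
{"name": "send_rows", "arguments": {
  "moves": [
    [[0,0.4,0],[0,0,0],26],
    [[0,0,0],[0,0,0],26],
    [[0,0,0],[0,0,0],40],
    [[0,0,0],[0,0,0],60],
    [[0,0,0],[0,0,0],80],
    [[0,0,0],[0,0,0],91],
    [[0,0,0],[0,0,0],91],
    [[0,-30,0],[0,0,0],91],
    [[0,-40,0],[0,0,0],91],
    [[0,-40,0],[0,0,0],91],
    [[0,-20,0],[0,0,0],91],
    [[0,0,0],[-0.4,0,0.2],91]
  ]
}}

```text
time: 28.05
tool_pos: [619.2, -162.2, 210.8]
tcp_rot: [-1.571, -0.0, -1.572]
contact_force: [-1.3, -0.5, -0.1]
grip_width: 90.6
```

Run:
```python
from h import *
delta(425,-292,205)
m,im=look("pics/w11.png")
overlay(im,m,[("blue",[620.4,-161.75],15),("pad",[628.8,-85],15),("red",[639.8,-2.9],15)],"pics/w11o.png",(100,50,300,300),2)
```

```text
pos [ 619.2 -162.2  210.8] rpy [-8.999e+01 -3.000e-02 -9.008e+01] w 90.6 F [-1.3 -0.5 -0.1]
shift [ 130.1    5.8 -194.1] turn [-0.01 -0.08  0.03]
```

View pics/w11o.png

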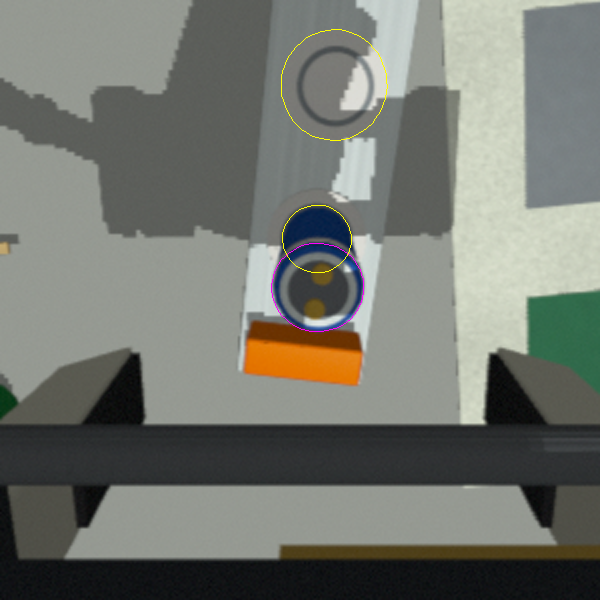

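Emit:
{"name": "send_rows", "arguments": {
  "moves": [
    [[26,0,-38],[0,0,0],91],
    [[26,0,-38],[0,0,0],91],
    [[26,0,-38],[0,0,0],91],
    [[26,0,-38],[0,0,0],91],
    [[26,0,-38],[0,0,0],91],
    [[0,0,0],[0,0,0],91],
    [[0,0,0],[0,0,0],91]
  ]
}}

```text
time: 28.98
tool_pos: [420.5, -292.6, 199.1]
tcp_rot: [-1.587, 0.011, -1.571]
contact_force: [0.3, 0.3, -1.0]
grip_width: 91.2
```

Run:
```python
from h import *
delta(425.8,-268.5,120)
lookcap("green",[425.8,-268],"pics/w12")
```

```text
pos [ 420.5 -292.6  199.1] rpy [-90.9    0.62 -90.04] w 91.2 F [ 0.3  0.3 -1. ]
shift [-23.3  79.2   6.5] turn [ 0.9  -0.03 -0.62]
crop 205 105 zoomed px/mm [7.3585606  0.02062346] top centre [368.30170916 335.69174723]
```

View pics/w12o.png

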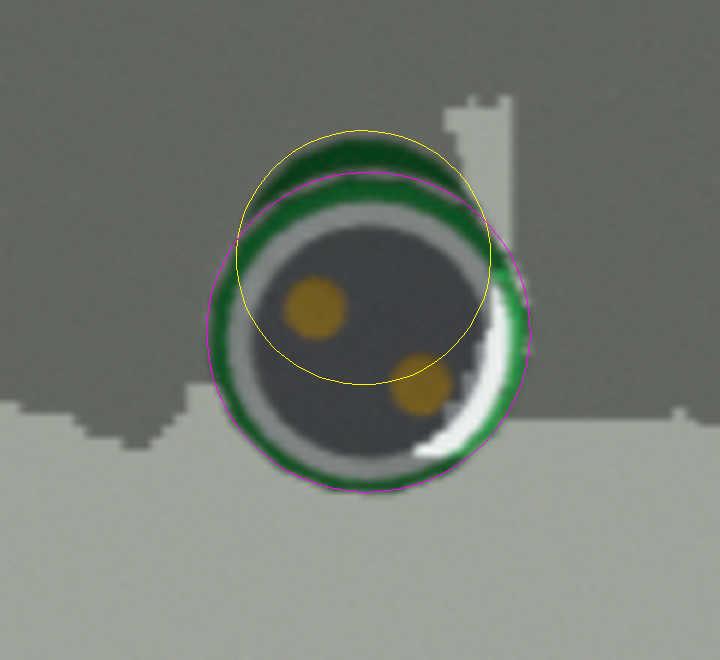

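Emit:
{"name": "send_rows", "arguments": {
  "moves": [
    [[-23,20,6.2],[0.9,0,-0.6],91],
    [[0,20,0],[0,0,0],91],
    [[0,20,0],[0,0,0],91],
    [[0,0,0],[0,0,0],91],
    [[0,0,0],[0,0,0],91]
  ]
}}

```text
time: 29.65
tool_pos: [431.0, -265.2, 136.7]
tcp_rot: [-1.57, 0.001, -1.563]
contact_force: [-0.4, 0.6, -0.1]
grip_width: 91.2
```

Run:
```python
from h import *
delta(426,-268.5,50)
```

```text
pos [ 431.  -265.2  136.7] rpy [-8.997e+01  5.000e-02 -8.958e+01] w 91.2 F [-0.4  0.6 -0.1]
shift [ 3.4 86.7 -5. ] turn [-0.03  0.42 -0.05]
```

Emit:
{"name": "send_rows", "arguments": {
  "moves": [
    [[3.4,18,-5],[0,0.4,0],91],
    [[0,20,0],[0,0,0],91],
    [[0,16,0],[0,0,0],91],
    [[0,0,0],[0,0,0],91],
    [[0,0,0],[0,0,0],91]
  ]
}}

```text
time: 30.28
tool_pos: [429.7, -270.3, 86.1]
tcp_rot: [-1.563, -0.005, -1.569]
contact_force: [0.1, 0.2, 0.3]
grip_width: 91.0
```

Run:
```python
from h import *
delta(426,-268.5,50)
```

```text
pos [ 429.7 -270.3   86.1] rpy [-89.56  -0.3  -89.88] w 91.0 F [0.1 0.2 0.3]
shift [-2.  36.  -3.9] turn [-0.44  0.12  0.3 ]
```

Emit:
{"name": "send_rows", "arguments": {
  "moves": [
    [[-2,14,-3.6],[-0.5,0,0.3],91],
    [[0,12,0],[0,0,0],91],
    [[0,0,0],[0,0,0],91],
    [[0,0,0],[0,0,0],91]
  ]
}}

```text
time: 30.78
tool_pos: [426.5, -268.6, 59.4]
tcp_rot: [-1.571, -0.001, -1.569]
contact_force: [-0.3, 0.4, -0.3]
grip_width: 91.2
```

Run:
```python
from h import *
delta(426,-268.5,50)
```

```text
pos [ 426.5 -268.6   59.4] rpy [-9.001e+01 -5.000e-02 -8.988e+01] w 91.2 F [-0.3  0.4 -0.3]
shift [-0.1  9.4 -0.5] turn [0.01 0.12 0.05]
```

Emit:
{"name": "send_rows", "arguments": {
  "moves": [
    [[0,5,-0.5],[0,0,0],91],
    [[0,4.5,0],[0,0,0],91],
    [[0,0,0],[0,0,0],91],
    [[0,0,0],[0,0,0],70],
    [[0,0,0],[0,0,0],55],
    [[0,0,0],[0,0,0],34],
    [[0,0,0],[0,0,0],34],
    [[0,0,0],[0,0,0],34],
    [[0,0,0],[0,0,0],34],
    [[0,0,0],[0,0,0],34],
    [[0,0,0],[0,0,0],34]
  ]
}}

```text
time: 32.15
tool_pos: [426.3, -268.9, 49.9]
tcp_rot: [-1.57, -0.002, -1.569]
contact_force: [0.5, 1.2, -0.1]
grip_width: 43.2
```

Run:
```python
from h import *
delta(426,-268.5,50)
```

```text
pos [ 426.3 -268.9   49.9] rpy [-89.95  -0.1  -89.88] w 43.2 F [ 0.5  1.2 -0.1]
shift [-0.4 -0.1 -0.3] turn [-0.05  0.12  0.1 ]
```

Emit:
{"name": "send_rows", "arguments": {
  "moves": [
    [[0,-15,0],[0,0,0],34],
    [[0,-40,0],[0,0,0],34],
    [[0,-40,0],[0,0,0],34],
    [[0,-40,0],[0,0,0],34],
    [[0,-20,0],[0,0,0],34],
    [[0,0,0],[0,0,0],34]
  ]
}}

```text
time: 32.9
tool_pos: [425.7, -268.2, 213.7]
tcp_rot: [-1.569, -0.002, -1.569]
contact_force: [-0.1, 0.2, -1.6]
grip_width: 43.9
```

Emit:
{"name": "send_rows", "arguments": {
  "moves": [
    [[-29,0,33],[0,0,0],34],
    [[-29,0,33],[0,0,0],34],
    [[-29,0,33],[0,0,0],34],
    [[-29,0,33],[0,0,0],34],
    [[-29,0,33],[0,0,0],34],
    [[-29,0,33],[0,0,0],34],
    [[0,0,0],[0,0,0],34],
    [[0,0,0],[0,0,0],34]
  ]
}}

```text
time: 33.9
tool_pos: [624.9, -87.8, 204.7]
tcp_rot: [-1.583, 0.001, -1.571]
contact_force: [0.1, 0.1, -1.3]
grip_width: 43.3
```

Run:
```python
from h import *
delta(628.8,-85,130)
lookpad([628.8,-85],"pics/w13")
```

```text
pos [624.9 -87.8 204.7] rpy [-9.068e+01  8.000e-02 -9.002e+01] w 43.3 F [ 0.1  0.1 -1.3]
shift [-2.7 74.6  4.8] turn [ 0.68 -0.02 -0.08]
crop 207 118
[(0.77, array([266.5, 167. ]), array([632.5, -83.9,  12. ]))]
```

View pics/w13o.png

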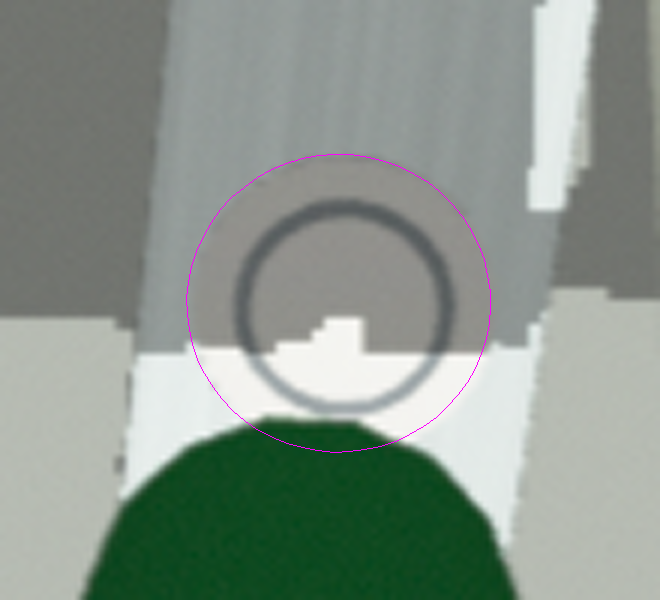

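Emit:
{"name": "send_rows", "arguments": {
  "moves": [
    [[-1.6,24,5],[0.7,0,0],34],
    [[0,24,0],[0,0,0],34],
    [[0,24,0],[0,0,0],34],
    [[0,24,0],[0,0,0],34],
    [[0,0,0],[0,0,0],34],
    [[0,0,0],[0,0,0],34]
  ]
}}

```text
time: 34.75
tool_pos: [627.3, -92.5, 109.6]
tcp_rot: [-1.567, -0.0, -1.58]
contact_force: [1.1, -0.0, -0.6]
grip_width: 43.6
```

Run:
```python
from h import *
delta(629.7,-86.2,66)
```

```text
pos [627.3 -92.5 109.6] rpy [-89.76  -0.   -90.55] w 43.6 F [ 1.1 -0.  -0.6]
shift [-6.4 43.6  2.1] turn [-0.24 -0.55  0.  ]
```

Emit:
{"name": "send_rows", "arguments": {
  "moves": [
    [[-6.4,4,2.2],[-0.2,-0.5,0],34],
    [[0,14,0],[0,0,0],34],
    [[0,12,0],[0,0,0],34],
    [[0,0,0],[0,0,0],34],
    [[0,0,0],[0,0,0],34]
  ]
}}

```text
time: 35.38
tool_pos: [630.6, -86.0, 79.6]
tcp_rot: [-1.567, -0.001, -1.571]
contact_force: [0.3, -0.3, -1.1]
grip_width: 43.5
```

Run:
```python
from h import *
delta(629.7,-86.2,66)
```

```text
pos [630.6 -86.   79.6] rpy [-8.980e+01 -5.000e-02 -9.002e+01] w 43.5 F [ 0.3 -0.3 -1.1]
shift [ 0.2 13.6 -1. ] turn [-0.2  -0.02  0.05]
```

Emit:
{"name": "send_rows", "arguments": {
  "moves": [
    [[0.2,7,-0.9],[-0.2,0,0],34],
    [[0,6.5,0],[0,0,0],34],
    [[0,0,0],[0,0,0],34],
    [[0,0,0],[0,0,0],34]
  ]
}}

```text
time: 35.88
tool_pos: [629.9, -86.4, 65.5]
tcp_rot: [-1.571, -0.001, -1.571]
contact_force: [0.2, 0.0, -1.0]
grip_width: 43.2
```

Run:
```python
from h import *
delta(629.7,-86.2,65)
```

```text
pos [629.9 -86.4  65.5] rpy [-8.998e+01 -6.000e-02 -9.003e+01] w 43.2 F [ 0.2  0.  -1. ]
shift [-0.2  0.5 -0.2] turn [-0.02 -0.03  0.06]
```

Emit:
{"name": "send_rows", "arguments": {
  "moves": [
    [[-0.1,0.6,0],[0,0,0],34],
    [[0,0,0],[0,0,0],34],
    [[0,0,0],[0,0,0],50],
    [[0,0,0],[0,0,0],65],
    [[0,0,0],[0,0,0],80],
    [[0,0,0],[0,0,0],91],
    [[0,0,0],[0,0,0],91],
    [[0,-30,0],[0,0,0],91],
    [[0,-40,0],[0,0,0],91],
    [[0,-40,0],[0,0,0],91],
    [[0,-40,0],[0,0,0],91],
    [[0,0,-40],[0,0,0],91],
    [[0,0,-40],[0,0,0],91],
    [[0,0,-40],[0,0,0],91],
    [[0,0,-40],[0,0,0],91],
    [[0,0,0],[0,0,0],91],
    [[0,0,0],[0,0,0],91]
  ]
}}

```text
time: 38.0
tool_pos: [466.6, -86.3, 220.9]
tcp_rot: [-1.565, -0.003, -1.571]
contact_force: [0.7, 0.6, 0.9]
grip_width: 91.1
```

Run:
```python
from h import *
o=bot.get_obs(); print(o['tool_pos'],o['contact_force'],np.abs(o['dq']).max())
it=[("blue",[620.4,-161.75],15),("green",[629.7,-85.8],15),("red",[639.8,-2.9],15),("black",[649.9,79.3],15)]
m=viewer.camera_model("top"); overlay(viewer.capture("top"),m,it,"pics/f_top.png",(180,130,190,145),4)
m=viewer.camera_model("scene"); overlay(viewer.capture("scene"),m,it,"pics/f_sc.png",(130,120,170,150),4)
```

```text
[466.63572215 -86.29702712 220.94625773] [0.65306686 0.59540684 0.90249671] 0.0183198013685602
```

View pics/f_top.png

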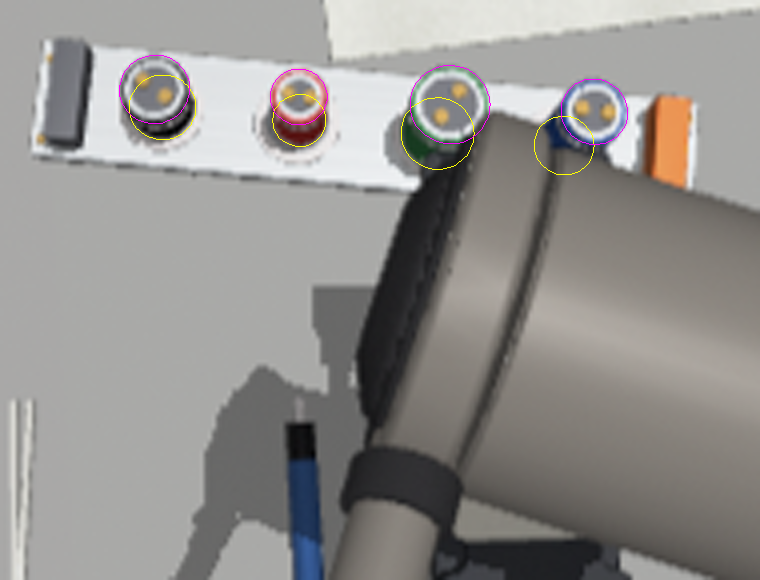

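View pics/f_sc.png

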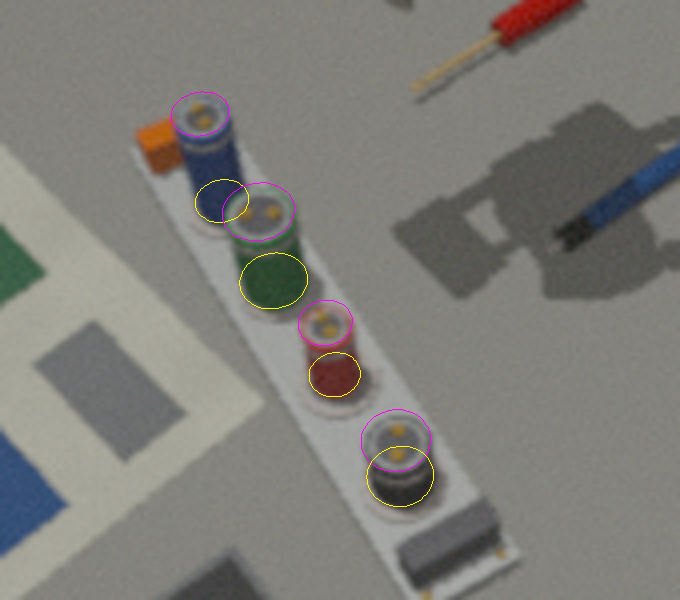

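All four caps are upright on their pads. In the top view their tops are at crop px (155,90), (299,96), (450,104) and (593,111), which match the predicted circles within about 1 px. The arm is clear, so I'm handing in.

```bash
python3 -c "
from plant import bot
print(bot.close_job())"
```

```text
the job is handed in; nothing more can be done
None
```

All four capacitors are standing upright on the rail in order of height: blue on pad_1 next to the orange block, then green on pad_2, red on pad_3 and black on pad_4. I handed the job in at about 38 s of the 109 s allowed.

- **Placement:** the last top and scene pictures show all four released and standing. Each top sits within about 1 px (roughly 2 mm) of where a cap centred on its pad should appear. The wrist-camera checks after placing black, red and blue agreed.
- **Not checked:** I took no wrist picture of green after releasing it. In the last top view the arm hid most of the bases of green and blue, so those two rest on their tops there and on the scene view.
- **Disagreements:** the top and wrist cameras differed by 1–2 mm on positions. I used the wrist measurements for both grasping and placing. The scene overlay is also 1–2 px off, which fits the stated calibration error.
- **Grasp offset:** blue was gripped about 1 mm off-centre and tilted about 0.5°. I allowed for the offset and kept the same tilt when placing it.
- **Forces:** readings at the end of each move stayed below about 2 N, and the arm was clear of everything at hand-in.

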